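Key a lens cell in its V-cradle and lay the hold-down arm on it

TASK

The lens cell stands in the V-cradle with its notch out of place. Without lifting it out of the V, roll it in the groove, its top going to the left as you face the cradle from the robot, until you feel the spring key on the right drop into the notch and lock it; do not force it against the key. Then swing the ball-ended hold-down arm over and lay its pad on top of the cell, so that the lens is ready to have its axis marked. Leave the spectacles and the loose lens where they lie.

Things in the scene. Friction and masses are not known exactly. Their poses are not given: they have to be found in the camera images.
- cradle: V-cradle fixed on the bench: dark base plate 118 x 126 x 10 mm, V-block 94 mm wide and 30 mm along the 90 degree groove, lined with slippery white acetal, between screwed end plates up to 56 mm high. Origin on the bench under mid-groove; x axis left across the groove, y up, z along the groove away from the robot. The lens cell stands in it, loose, 0.2 kg; its pose is not given
- cell_seat (a point): centre of the lens cell at rest in the V, 64 mm above the bench, axes as the cradle's. The cell: a metal ring of 70 mm diameter, 18 mm thick, glass in its bore, axis along the groove, with 2 mm end play each way. Grip it across the 18 mm on the rim (the outer 9 mm). Free within 100 mm of its axis above 76 mm height; the arm's post begins 50 mm behind this point, 122 mm high
- cell_top (a point): top of the cell's rim, 99 mm above the bench. Between its two flanges runs a track 10 mm wide, 5 mm deep, with one notch 10 mm wide, 6 mm deep, which starts out of sight below: the cell must be rolled 28 to 132 degrees (not known which) with its top going left (cradle +x) to bring the notch round under and up to the key. The cell stays where it is let go
- key: spring key on the right of the cell at its axis height: a steel blade, 6 mm high, pushed left by about 0.5 N, with a black knob outside its bracket (up to 97 mm right of cell_seat, 76 mm high). Origin: tip of the blade. It rides on the track 30 mm right of cell_seat; in the notch it jumps 6 mm further in (24 mm) and blocks the rolling, with 4 degrees of play; with no cell there it goes in 14 mm
- hold_down (a joint): hold-down arm, rad: 0 = laid down, rubber pad resting on top of the cell; grows as it swings up and back over its post; starts open at 2.4 to 2.75. Its stiff hinge stays where it is left (about 0.6 N at the ball). Hinge axis across the groove, 112 mm above the bench, 60 mm behind cell_seat along the groove
- ball (a point): centre of the black 20 mm ball at the end of the hold-down arm, 92 mm from its hinge axis; pinch it from above, across the arm. With the arm laid down it is 32 mm in front of cell_seat along the groove and 112 mm above the bench
- spectacles: black spectacles, 155 x 136 x 44 mm, lying to the right of the cradle; leave alone. Origin under the middle
- lens: loose clear spectacle lens, 42 x 54 x 5 mm, lying to the left of the cradle; leave alone. Origin under the middle

How it is judged:
By the outcome, as a careful person would: the job done as asked, in the order asked, and still so for the second after the job is handed in, with the robot touching nothing.
It also fails if it takes over 67 s, if anything falls off the work surface, if the arm or the gripper's body presses on something with over 40 N, if the wrist force passes 120 N, or if a joint passes its speed limit or range.

ROBOT

A 6-joint arm with a two-finger parallel gripper is mounted at the origin on a cart in front of the work surface, level with it; the furniture and walls round the work are solid. World frame = base frame: x ahead of the robot, y to its left, z up, the work surface at z = 0. Lengths are in mm, angles in rad, forces in N, time in s.
With the tool pointing down it reaches from about 275 to 1000 mm from the base axis. Payload 8.4 kg.
Tool frame: the origin (TCP) lies at the very end of the fingers, on their centre line; the grasp point (between the pads) lies 19 mm behind it; z points along the fingers, y is the line along which they close (so a half turn about z gives the same grasp; the last joint's range is limited). The gripper opens to 85 mm and grips with 20 to 120 N. Pads are 22 mm wide; open, the fingers measure 114 mm over their backs; the gripper's body (76 mm by 85 mm) begins 54 mm behind the grasp point. The pads swing forward as they close: fully open they stand 13 mm farther back than shut.
Start: joints at [1.279, 0.353, 1.633, -0, 1.155, -0.002], TCP at [178.599, 598.941, 231.281] pointing down, gripper open.
Joint ranges: [-2.63, 2.63], [-0.92, 2.1], [0.06, 2.66], [-1.3, 4.44], [0, 2.69], [-3.02, 3.02]. Speed limits (rad/s): [2.22, 2.22, 2.79, 3.14, 3.14, 3.14].

INTERFACE

Orientations are given as [roll, pitch, yaw] about the fixed x, y, z axes, in that order (R = Rz(yaw) Ry(pitch) Rx(roll)).
In Python, from rig import sensors, grab_frame, camera_params, order gives the robot as it stands. The module is installed in compiled form; this text tells all that it offers.
- The arm moves only by the tool move_arm, never from a script. Its argument "motion" is a list of rows, each a list of 7 numbers: the turn, a rotation vector about the tool's x, y, z in a scale on which 1.0 is 4 rad, then the shift along the tool's x, y, z in a scale on which 1.0 is 0.75 m, then the finger opening in m, from 0 to 0.0854. A call has 1 to 8 rows; each row is the pose to reach, as a shift and turn from the pose commanded when the call began, along the tool's axes at that moment; what a row does not reach only later rows make up. A row lasts 1/8 s, in which the tool goes at most 62.5 mm and 10.7 degrees, less where a joint would pass 70% of its speed; a pose out of reach is approached as far as the arm can. A shift or turn number past 1, either way, is cut back to 1. A call with a gripper value outside its range is refused whole. The fingers move at their own pace and stop on an object; "grip_force" is the grip in N (left out, the last holds). Time passes only in rows, so rows that repeat a pose let the fingers close. It gives the time, the measured TCP pose, the force, the opening and the grip force at its end, in the units of the state.
- sensors.sense(): the state, without advancing time (a new reading comes with each control period).
- grab_frame(name): name is "scene" or "top" or "wrist"; returns (picture, depth): 480x640x3 uint8, red, green, blue; 480x640 float32, mm along the optical axis (not along the pixel's ray), 0 where there is no reading.
- camera_params(name): a dict with "camera_matrix" (3x3 intrinsics, pixels), "world_from_camera" (4x4, takes a point from camera to world coordinates). Camera axes: x right, y down, z forward; pixel columns grow to the right and rows downward; lengths in mm; the calibration is good to about 2 mm. A picture is of the moment at which its call begins: read the wrist's pose just before it. camera_params takes no time and is no camera call; for the wrist camera it gives the pose at the moment of the call.
- order.sign_off(): hands the job in; it is judged then, once.
The state is a dict: "clock": time; "qpos": joint angles; "qvel": joint speeds; "joint_efforts": joint torques, N m; "eef_pos": TCP position; "tcp_rot": TCP orientation; "contact_force": force on the tool from outside, world axes, zero at the start; "wrist_torque": the same for the moment, N m; "opening": opening from 0.0 (shut) to 1.0 (fully open); "grasp_force": force on a finger pad.
Only numpy, scipy, OpenCV 4.12 (cv2) and the standard library are available. Lean on these libraries where they do the work, as an engineer would, in place of code of your own. Each camera call takes 0.05 s, during which the arm holds its last target. There are 200 camera calls.

## Working session

There is one attempt and no reset: what is moved stays moved. The work goes in short steps, Python scripts to look and compute and a tool call to move; the robot and the scene stay as the last step left them, time stands still between calls to the robot, and variables do not carry over. Pictures are saved under pics/ and viewed, at most 13 in all, crops included, and the job is handed in when it is done.

Besides the shell and the picture viewer there is one more tool, called after "Call:" in YAML: its name, and indented under it one key for each argument. move_arm: Moves the arm, as the interface text tells. Its arguments: {"type":"object","properties":{"motion":{"type":"array","items":{"type":"array","items":{"type":"number"}}},"grip_force":{"type":"number"}},"required":["motion"]}

```bash
mkdir -p pics; python3 - <<'E'
from rig import sensors, grab_frame, camera_params
import cv2,numpy as np
s=sensors.sense();print({k:np.round(v,3).tolist() for k,v in s.items()})
for n in("scene","top"):
    p,d=grab_frame(n);cv2.imwrite(f"pics/{n}0.png",p[:,:,::-1]);np.save(f"pics/{n}0.npy",d)
    c=camera_params(n);print(n,np.round(c["camera_matrix"],1).tolist(),np.round(c["world_from_camera"],3).tolist())
E
```

```text
{'clock': 0.0, 'qpos': [1.279, 0.354, 1.634, -0.0, 1.155, -0.002], 'qvel': [0.001, -0.0, -0.002, -0.0, -0.0, -0.0], 'joint_efforts': [-0.003, -60.527, -34.207, -0.0, 0.009, 0.0], 'eef_pos': [178.452, 598.458, 230.551], 'tcp_rot': [-3.14, 0.0, 2.852], 'contact_force': [-0.22, -0.074, 0.135], 'wrist_torque': [-0.002, 0.019, -0.026], 'grasp_force': 0.0, 'opening': 0.997}
scene [[577.4, 0.0, 322.4], [0.0, 577.4, 233.1], [0.0, 0.0, 1.0]] [[0.587, -0.507, 0.631, -173.517], [-0.809, -0.366, 0.46, -693.28], [-0.002, -0.781, -0.625, 773.821], [0.0, 0.0, 0.0, 1.0]]
top [[450.6, 0.0, 322.0], [0.0, 450.6, 241.4], [0.0, 0.0, 1.0]] [[0.007, -0.982, 0.189, 339.916], [-1.0, -0.006, 0.006, -165.872], [-0.004, -0.189, -0.982, 943.465], [0.0, 0.0, 0.0, 1.0]]
```

View pics/scene0.png

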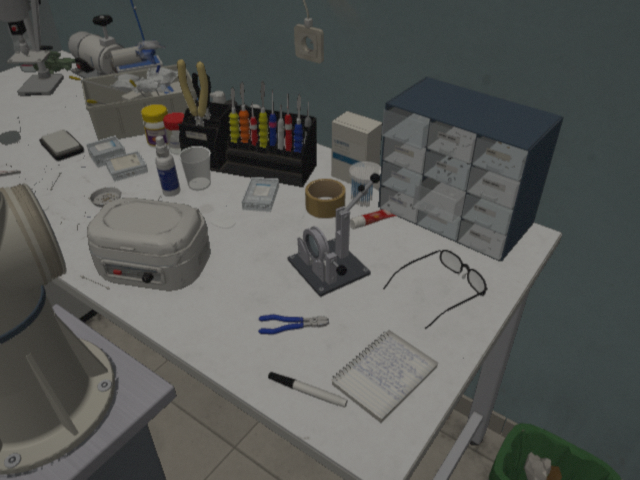

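View pics/top0.png

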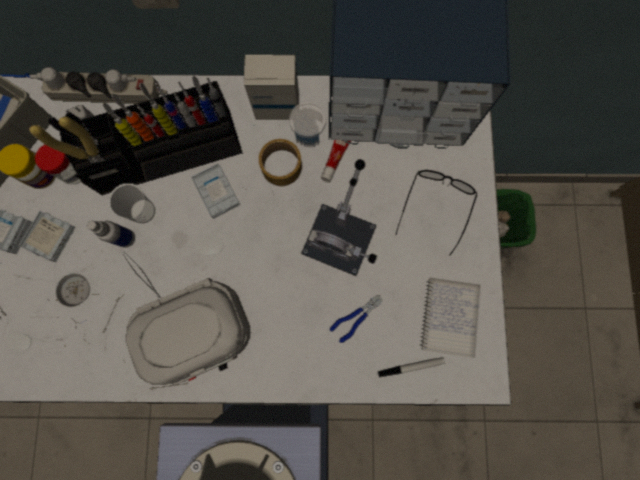

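The top view shows the cradle base around pixels (326,203), (376,222), (356,275), (301,254), with the ball near (361,164) and the key knob near (372,258). I'll enlarge that area.

```bash
python3 - <<'E'
import cv2,numpy as np
a=cv2.imread("pics/top0.png")[150:285,290:390];b=cv2.imread("pics/scene0.png")[165:300,280:390]
f=lambda i:cv2.convertScaleAbs(cv2.resize(i,(390,540),interpolation=cv2.INTER_CUBIC),alpha=1.8,beta=10)
a=cv2.resize(a,(400,540),interpolation=cv2.INTER_CUBIC);b=cv2.resize(b,(400,491),interpolation=cv2.INTER_CUBIC)
c=np.zeros((540,800,3),np.uint8);c[:,:400]=a;c[:491,400:]=b
cv2.imwrite("pics/crop0.png",cv2.convertScaleAbs(c,alpha=1.8,beta=10))
E
```

```text
(no output)
```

View pics/crop0.png

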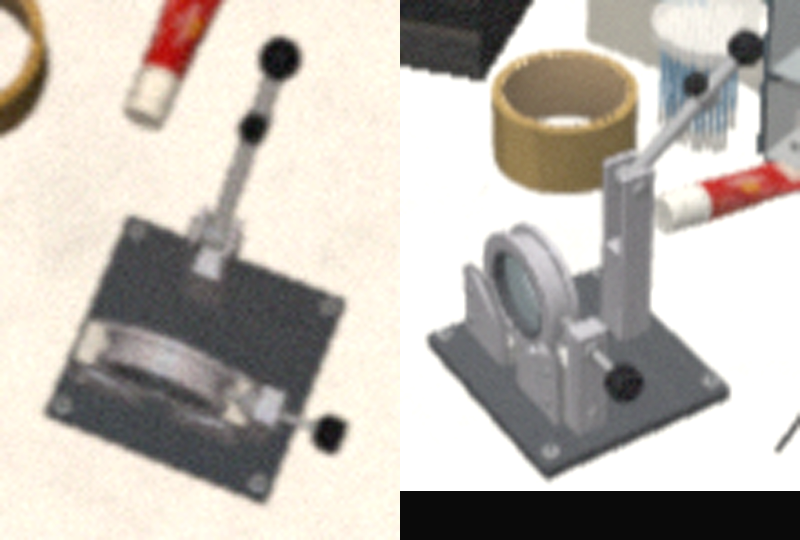

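The crop (4x, offset (290,150)) gives plate corners at full-image (322.5,204), (376,225), (356.3,275.8), (301.5,252.5), the ball at (360,164.5) and the knob at (372.3,258.3).

```bash
cat > h.py <<'E'
import numpy as np
from rig import camera_params
def ray(n,u,v,c=None):
    c=c or camera_params(n);T=c["world_from_camera"];K=c["camera_matrix"]
    return T[:3,3],T[:3,:3]@np.linalg.inv(K)@[u,v,1]
def onz(n,u,v,z,c=None):
    o,d=ray(n,u,v,c);return o+d*(z-o[2])/d[2]
def proj(n,P,c=None):
    c=c or camera_params(n);T=np.linalg.inv(c["world_from_camera"]);p=c["camera_matrix"]@(T@np.append(P,1))[:3];return p[:2]/p[2]
E
python3 - <<'E'
from h import *
C=[onz("top",u,v,10) for u,v in((322.5,204),(376,225),(356.3,275.8),(301.5,252.5))]
print(np.round(C,1));print([np.linalg.norm(C[i]-C[(i+1)%4]).round(1) for i in range(4)],np.mean(C,0).round(1))
ex=C[0]-C[1]+C[3]-C[2];ez=C[0]-C[3]+C[1]-C[2]
print(np.degrees([np.arctan2(ex[1],ex[0]),np.arctan2(ez[1],ez[0])]))
d=np.load("pics/top0.npy")
for u,v in((360,164),(361,165),(372,258),(338,236),(334,235),(342,238),(328,234)):
    o,r=ray("top",u,v);p=o+r*d[v,u];print(u,v,p.round(1))
print("knob",onz("top",372.3,258.3,64))
# scene: plate corners from crop
S=400/110
for x,y in((430-400,338),(548-400,478),(728-400,395)):
    print(onz("scene",280+x/S,165+y/S,10).round(1))
for x,y in((746-400,46),(624-400,383)): print("px",280+x/S,165+y/S)
# triangulate ball
def tri(a,b):
    A=[];B=[]
    for n,u,v in(a,b):
        o,r=ray(n,u,v);r/=np.linalg.norm(r);M=np.eye(3)-np.outer(r,r);A.append(M);B.append(M@o)
    return np.linalg.lstsq(np.vstack(A),np.hstack(B),rcond=None)[0]
print("ball",tri(("top",360,164.5),("scene",280+346/S,165+46/S)).round(1),"knob",tri(("top",372.3,258.3),("scene",280+224/S,165+383/S)).round(1))
E
```

```text
[[ 600.7 -161.2   10. ]
 [ 555.3 -275.1   10. ]
 [ 446.8 -232.4   10. ]
 [ 495.1 -117.8   10. ]]
[np.float64(122.6), np.float64(116.6), np.float64(124.4), np.float64(114.2)] [ 524.5 -196.6   10. ]
[ 67.68400573 -21.87459605]
360 164 [ 628.  -228.5  178.6]
361 165 [ 627.7 -230.6  174.2]
372 258 [ 474.3 -258.6   74.9]
338 236 [ 530.9 -194.4   10.1]
334 235 [ 533.1 -185.9    9.5]
342 238 [ 526.4 -202.8   11.1]
328 234 [ 517.5 -172.6   94.4]
knob [ 475.41750058 -260.39464431   64.        ]
[ 493.2 -122.5   10. ]
[ 443.4 -239.6   10. ]
[ 550.3 -280.8   10. ]
px 375.15 177.65
px 341.6 270.325
ball [ 631.4 -230.1  169.3] knob [ 476.5 -261.4   62.5]
```

```bash
cat >> h.py <<'E'
from scipy.spatial.transform import Rotation as Ro
from rig import sensors
PSI=np.radians(-22.1)
EZ=np.array([np.cos(PSI),np.sin(PSI),0]);EX=np.array([-EZ[1],EZ[0],0]);UP=np.array([0,0,1.])
def toolR(th):  # tilt th (rad): gripper leaning to the left (+EX) of vertical; tool y=EZ
    z=-(np.cos(th)*UP+np.sin(th)*EX); y=EZ; return Ro.from_matrix(np.c_[np.cross(y,z),y,z])
def delta(p,R,cur=None):
    s=sensors.sense();p0,R0=cur or (np.array(s["eef_pos"]),Ro.from_euler("xyz",s["tcp_rot"]))
    return np.r_[(R0.inv()*R).as_rotvec(),R0.inv().apply(np.array(p)-p0)/1000].round(4)
E
python3 - <<'E'
from h import *
d=delta([480,-168,300],toolR(0));print(d, [(d*k/14).round(3).tolist() for k in(8,14)])
E
```

```text
[-1.0000e-03  1.0000e-03  1.6667e+00 -5.0800e-01 -6.4850e-01 -6.8600e-02] [[-0.001, 0.001, 0.952, -0.29, -0.371, -0.039], [-0.001, 0.001, 1.667, -0.508, -0.648, -0.069]]
```

The rows are not in the units I measure in: shifts go in shares of 0.75 m and turns go in shares of 4 rad. I convert before sending: -0.345 m / 0.75 = -0.46, -0.069 m / 0.75 = -0.092, 0.92 rad / 4 = 0.23.

Call:
move_arm:
  motion:
    - [0,0,0.025,-0.04,-0.0533,-0.04,0.045]
    - [0,0,0.05,-0.08,-0.1067,-0.08,0.045]
    - [0,0,0.08,-0.1333,-0.16,-0.092,0.045]
    - [0,0,0.11,-0.18,-0.22,-0.092,0.045]
    - [0,0,0.14,-0.2267,-0.28,-0.092,0.045]
    - [0,0,0.17,-0.2733,-0.34,-0.092,0.045]
    - [0,0,0.2,-0.32,-0.4,-0.092,0.045]
    - [0,0,0.23,-0.3667,-0.46,-0.092,0.045]

```text
clock: 1.1
eef_pos: [343.7, 188.0, 300.3]
tcp_rot: [3.141, 0.0, 1.928]
contact_force: [0.7, 0.4, 0.1]
opening: 0.524
grasp_force: 0.0
```

```bash
python3 - <<'E'
from h import *
print(sensors.sense()["eef_pos"],sensors.sense()["tcp_rot"]);print(delta([480,-168,300],toolR(0)))
E
```

```text
[343.72245016 187.97421595 300.26443788] [3.14125184e+00 7.89531587e-05 1.92826465e+00]
[ 4.000e-04 -1.000e-04  7.432e-01 -3.812e-01  3.100e-03  3.000e-04]
```

In the tool's units: -0.381 m / 0.75 = -0.508, -0.33 m / 0.75 = -0.44, 0.743 rad / 4 = 0.1858.

Call:
move_arm:
  motion:
    - [0,0,0.03,-0.0733,0,0,0.045]
    - [0,0,0.06,-0.1467,0,0,0.045]
    - [0,0,0.09,-0.22,0,0,0.045]
    - [0,0,0.12,-0.2933,0,0,0.045]
    - [0,0,0.15,-0.3667,0,0,0.045]
    - [0,0,0.175,-0.44,0,0,0.045]
    - [0,0,0.1858,-0.508,0.004,0,0.045]
    - [0,0,0.1858,-0.508,0.004,0,0.045]

```text
clock: 2.1
eef_pos: [481.6, -168.4, 299.7]
tcp_rot: [-3.141, 0.001, 1.185]
contact_force: [0.2, 0.9, 0.3]
opening: 0.528
grasp_force: 0.0
```

```bash
python3 - <<'E'
from h import *
from rig import grab_frame
import cv2
s=sensors.sense();print(s["eef_pos"],s["tcp_rot"],s["qpos"])
c=camera_params("wrist");p,d=grab_frame("wrist");cv2.imwrite("pics/w1.png",cv2.convertScaleAbs(p[:,:,::-1],alpha=1.5));np.save("pics/w1.npy",d)
import pickle;pickle.dump(c,open("w1.pkl","wb"));print(np.round(c["world_from_camera"],2).tolist(),c["camera_matrix"])
for P in([509,-180,99],[631,-230,169],[476.5,-261.4,64]):print(proj("wrist",P,c))
E
```

```text
[ 481.63809569 -168.40816473  299.70394394] [-3.14133061e+00  5.82301425e-04  1.18510920e+00] [-3.38926671e-01  1.09412161e-01  1.79312604e+00 -6.02193157e-04
  1.23934349e+00  4.69565792e-02]
[[0.93, -0.36, -0.1, 506.58], [-0.37, -0.89, -0.25, -106.49], [-0.0, 0.27, -0.96, 441.4], [0.0, 0.0, 0.0, 1.0]] [[366.60370422   0.         320.12324169]
 [  0.         366.60370422 237.1752424 ]
 [  0.           0.           1.        ]]
[351.70637997 209.82818939]
[531.5261316  228.34054704]
[347.61771944 281.78184614]
```

View pics/w1.png

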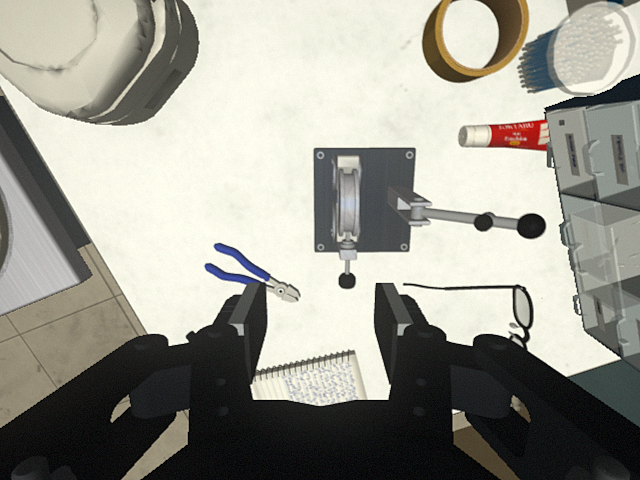

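The wrist view shows the cradle square in the image. The ball is at (531,226), the knob at (347,281) and the cell ring around x 338–358, close to my predictions. I'll zoom in on the ring.

```bash
python3 - <<'E'
import cv2
a=cv2.imread("pics/w1.png")[140:290,300:440];cv2.imwrite("pics/w1c.png",cv2.resize(a,None,fx=4,fy=4,interpolation=cv2.INTER_CUBIC)[:600])
E
```

```text
(no output)
```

View pics/w1c.png

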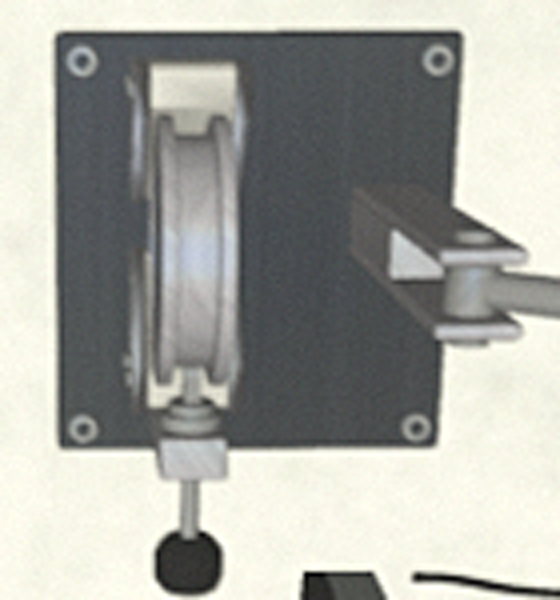

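The 4x crop (offset (300,140)) puts the ring track centred at about x=195–199, the key shaft at x=190 with the knob at (189,562), and the hinge pin at (470,285). Plate corners are at (57,33), (462,33), (438,447), (60,447).

```bash
python3 - <<'E'
from h import *
import pickle;c=pickle.load(open("w1.pkl","rb"))
O=np.array([509,-180,0])
def q(x,y,z,l):
    P=onz("wrist",300+x/4,140+y/4,z,c);r=P-O;print(l,P.round(1),"x",(r@EX).round(1),"z",(r@EZ).round(1))
q(195,250,99,"top");q(199,250,99,"top");q(158,250,99,"Ledge");q(240,250,99,"Redge");q(189,562,64,"knob");q(190,500,64,"shaft")
q(470,285,112,"hinge");q(470,238,112,"hingeL");q(470,345,112,"hingeR")
q(57,33,10,"c");q(462,33,10,"c");q(438,447,10,"c");q(60,447,10,"c")
q((531-300)*4,(226-140)*4,169,"ball")
q(195,66,40,"whitetop");q(195,405,40,"whitebot")
E
```

```text
top [ 508.9 -172.4   99. ] x 7.0 z -3.0
top [ 509.8 -172.7   99. ] x 7.0 z -2.0
Ledge [ 500.8 -169.1   99. ] x 7.0 z -11.7
Redge [ 518.7 -176.4   99. ] x 7.0 z 7.7
knob [ 476.7 -259.8   64. ] x -86.1 z 0.1
shaft [ 483.4 -243.    64. ] x -68.0 z -0.0
hinge [ 564.2 -201.   112. ] x 1.3 z 59.0
hingeL [ 567.5 -190.6  112. ] x 12.2 z 58.2
hingeR [ 559.8 -214.4  112. ] x -12.8 z 60.0
c [ 495.2 -116.1   10. ] x 54.1 z -36.8
c [ 602.6 -159.5   10. ] x 54.2 z 79.0
c [ 557.1 -275.    10. ] x -69.9 z 80.4
c [ 449.  -231.3   10. ] x -70.1 z -36.2
ball [ 631.1 -228.   169. ] x 1.4 z 131.2
whitetop [ 527.  -137.2   40. ] x 46.4 z 0.6
whitebot [ 493.4 -225.4   40. ] x -48.0 z 2.7
```

```bash
cat >> h.py <<'E'
O=np.array([509.2,-179.5,64.])
def pose(deg,r,z=-1.,x=0.,y=0.):
    t=np.radians(deg);R=toolR(t);return O+x*EX+y*UP+z*EZ+r*(np.cos(t)*UP+np.sin(t)*EX),R
E
python3 - <<'E'
from h import *
a=pose(-40,130);print(a[0],delta(*a));b=pose(-40,27);print(b[0],delta(*b,cur=a))
E
```

```text
[ 476.83527304 -256.54672185  163.58577761] [-0.0019  0.6981  0.0008 -0.0848  0.0302  0.1359]
[ 501.74399941 -195.20392608   84.68319996] [ 0.     0.     0.     0.    -0.     0.103]
```

In the tool's units: 0.136 m / 0.75 = 0.1813, 0.12 m / 0.75 = 0.16, 0.698 rad / 4 = 0.1745.

Call:
move_arm:
  motion:
    - [0,0.0375,0,-0.0267,0.008,0,0.045]
    - [0,0.075,0,-0.0533,0.016,0.0267,0.045]
    - [0,0.1125,0,-0.08,0.0267,0.0667,0.045]
    - [0,0.15,0,-0.1,0.0347,0.12,0.045]
    - [0,0.1745,0,-0.1133,0.04,0.16,0.045]
    - [0,0.1745,0,-0.1133,0.04,0.1813,0.045]
    - [0,0.1745,0,-0.1133,0.04,0.1813,0.045]
    - [0,0.1745,0,-0.1133,0.04,0.1813,0.045]

```text
clock: 3.15
eef_pos: [477.9, -254.8, 166.0]
tcp_rot: [3.139, -0.696, 1.192]
contact_force: [-0.1, 0.1, 0.2]
opening: 0.526
grasp_force: 0.0
```

```bash
python3 - <<'E'
from h import *
from rig import grab_frame
import cv2
print(sensors.sense()["qpos"]);print(delta(*pose(-40,27)))
c=camera_params("wrist");p,d=grab_frame("wrist");cv2.imwrite("pics/w2.png",cv2.convertScaleAbs(p[:,:,::-1],alpha=1.5))
for a in(0,-30,-60):
  t=np.radians(a)
  for z in(-9,9):print(a,z,proj("wrist",pose(a,35,z)[0],c))
E
```

```text
[-0.86133884  0.49213295  1.78638264  0.63353021  1.29312101 -0.79678158]
[-0.0021  0.0017  0.0056 -0.0029 -0.0002  0.1036]
0 -9 [308.97113134 207.48776194]
0 9 [335.4154882  207.67767125]
-30 -9 [308.6351765  233.69192176]
-30 9 [335.40202707 233.88679848]
-60 -9 [308.75594145 258.3897863 ]
-60 9 [334.85276635 258.58222104]
```

View pics/w2.png

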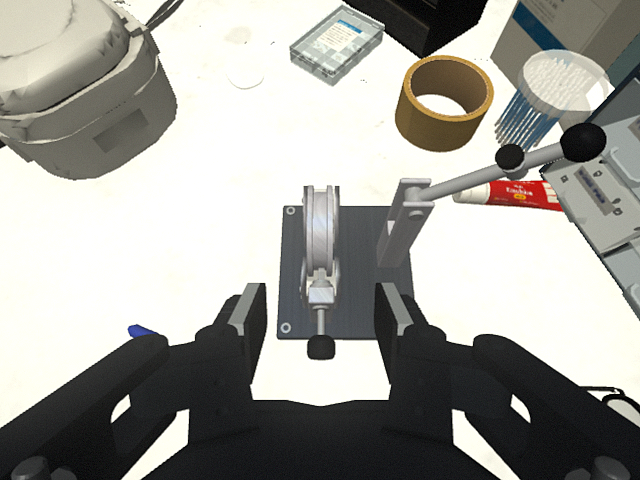

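The ring spans x 303–340 (centre 321), midway between the fingers (320), and the knob is at (320,347). I'm going in.

In the tool's units: 0.103 m / 0.75 = 0.1373, -0.003 m / 0.75 = -0.004, 0.005 rad / 4 = 0.0013.

Call:
move_arm:
  motion:
    - [-0.0003,0.0003,0.0013,-0.004,0,0.04,0.045]
    - [-0.0005,0.0005,0.0013,-0.004,0,0.0867,0.045]
    - [-0.0005,0.0005,0.0013,-0.004,0,0.12,0.045]
    - [-0.0005,0.0005,0.0013,-0.004,0,0.1373,0.045]
    - [-0.0005,0.0005,0.0013,-0.004,0,0.1373,0.045]
    - [-0.0005,0.0005,0.0013,-0.004,0,0.1373,0.045]

```text
clock: 3.95
eef_pos: [501.4, -197.1, 84.4]
tcp_rot: [3.142, -0.699, 1.184]
contact_force: [0.1, -0.4, -0.1]
opening: 0.526
grasp_force: 0.0
```

```bash
python3 - <<'E'
from h import *
s=sensors.sense();print(s["wrist_torque"],s["contact_force"]);print(delta(*pose(-40,27)))
E
```

```text
[-0.26308046  0.04097184 -0.00388012] [ 0.13334896 -0.41616592 -0.11324035]
[ 0.0009 -0.0012 -0.001   0.0016 -0.0004  0.001 ]
```

Call:
move_arm:
  motion:
    - [0,0,0,0.0013,0,0.0013,0.03]
    - [0,0,0,0.0013,0,0.0013,0.022]
    - [0,0,0,0.0013,0,0.0013,0.01]
    - [0,0,0,0.0013,0,0.0013,0.01]
    - [0,0,0,0.0013,0,0.0013,0.01]
  grip_force: 25

```text
clock: 4.58
eef_pos: [501.6, -195.6, 83.6]
tcp_rot: [-3.14, -0.7, 1.182]
contact_force: [-2.8, -4.5, 5.7]
opening: 0.202
grasp_force: 27.0
```

```bash
cat >> h.py <<'E'
def arc(degs,r=27,z=-1.,x=0,y=0):
    s=sensors.sense();p=np.array(s["eef_pos"])-O;R=Ro.from_euler("xyz",s["tcp_rot"]);a=-R.as_matrix()[:,2]
    print("tilt",np.degrees(np.arctan2(a@EX,a@UP)).round(2),"pos x,up,z",(p@EX).round(2),(p@UP).round(2),(p@EZ).round(2),"r",np.hypot(p@EX,p@UP).round(2),"F",(np.array(s["contact_force"])@np.c_[EX,UP,EZ]).round(2),"M",(np.array(s["wrist_torque"])@np.c_[EX,UP,EZ]).round(3),"op",round(s["opening"],3),s["grasp_force"])
    for d in degs:print(d,delta(*pose(d,r,z,x,y)).tolist())
E
python3 -c "
from h import *
arc([-34,-28,-22,-16,-12])"
```

```text
tilt -40.09 pos x,up,z -17.73 19.61 -1.0 r 26.43 F [-5.21  5.71 -0.92] M [ 0.114  0.064 -0.252] op 0.202 26.98399543762207
-34 [0.0002, -0.1063, -0.002, 0.0038, -0.0, -0.0004]
-28 [0.0001, -0.2111, -0.002, 0.0066, -0.0, 0.0]
-22 [-0.0, -0.3158, -0.002, 0.0093, -0.0, 0.0008]
-16 [-0.0001, -0.4205, -0.002, 0.012, -0.0, 0.0018]
-12 [-0.0002, -0.4903, -0.002, 0.0137, -0.0, 0.0026]
```

In the tool's units: 0.011 m / 0.75 = 0.0147, 0.0083 m / 0.75 = 0.0111, -0.419 rad / 4 = -0.1048.

Call:
move_arm:
  motion:
    - [0,-0.013,0,0.0019,0,-0.0007,0.01]
    - [0,-0.0263,0,0.0037,0,-0.0005,0.01]
    - [0,-0.0393,0,0.0056,0,-0.0003,0.01]
    - [0,-0.0523,0,0.0075,0,0.0001,0.01]
    - [0,-0.0655,0,0.0093,0,0.0005,0.01]
    - [0,-0.0785,0,0.0111,0,0.0011,0.01]
    - [0,-0.0918,0,0.0129,0,0.0017,0.01]
    - [0,-0.1048,0,0.0147,0,0.0024,0.01]

```text
clock: 5.58
eef_pos: [505.3, -186.6, 89.3]
tcp_rot: [-3.141, -0.279, 1.183]
contact_force: [-0.7, -1.9, 4.1]
opening: 0.2
grasp_force: 26.6
```

```bash
python3 -c "
from h import *
arc([-16,-12])"
```

```text
tilt -15.97 pos x,up,z -8.05 25.32 -0.91 r 26.57 F [-1.99  4.08  0.08] M [ 0.055  0.015 -0.395] op 0.2 26.562621295452118
-16 [-0.0002, 0.0005, -0.0016, 0.0008, -0.0001, -0.0004]
-12 [-0.0002, -0.0693, -0.0015, 0.0026, -0.0001, -0.0004]
```

In the tool's units: 0.0019 m / 0.75 = 0.0025, 0.0001 m / 0.75 = 0.0001, -0.07 rad / 4 = -0.0175.

Call:
move_arm:
  motion:
    - [0,-0.0088,0,0.0012,0,0,0.01]
    - [0,-0.0175,0,0.0025,0,0.0001,0.01]
    - [0,-0.0175,0,0.0025,0,0.0001,0.01]

```text
clock: 5.95
eef_pos: [506.2, -184.7, 89.9]
tcp_rot: [-3.141, -0.21, 1.185]
contact_force: [-1.8, -4.8, 5.4]
opening: 0.201
grasp_force: 26.9
```

```bash
python3 -c "
from h import *
arc([])"
```

```text
tilt -12.02 pos x,up,z -5.95 25.92 -0.77 r 26.59 F [-5.14  5.42  0.15] M [ 0.021 -0.02  -0.77 ] op 0.201 26.915255784988403
```

```bash
cat >> h.py <<'E'
def knob(n="scene"):
    import cv2
    from rig import grab_frame
    p,d=grab_frame(n);u,v=proj(n,O-86*EX)
    g=cv2.cvtColor(p,cv2.COLOR_RGB2GRAY);u0,v0=int(u)-14,int(v)-14
    q=g[v0:v0+28,u0:u0+28];cv2.imwrite(f"pics/k_{n}.png",cv2.resize(p[v0-30:v0+58,u0-30:u0+58,::-1],None,fx=4,fy=4,interpolation=cv2.INTER_CUBIC))
    k,l,st,ce=cv2.connectedComponentsWithStats((q<30).astype(np.uint8))
    print(n,[(st[i][4],(ce[i]+[u0,v0]).round(2).tolist()) for i in range(1,k)],"pred",proj(n,O-86*EX).round(1),proj(n,O-80*EX).round(1))
E
python3 - <<'E'
from h import *
import cv2
for n in("scene","top"):
    g=cv2.imread(f"pics/{n}0.png",0);u,v=proj(n,O-86*EX);u0,v0=int(u)-14,int(v)-14
    k,l,st,ce=cv2.connectedComponentsWithStats((g[v0:v0+28,u0:u0+28]<30).astype(np.uint8));print("before",[(st[i][4],(ce[i]+[u0,v0]).round(2).tolist()) for i in range(1,k)])
    knob(n)
a=cv2.imread("pics/k_scene.png");b=cv2.imread("pics/k_top.png");cv2.imwrite("pics/k1.png",np.hstack([a,b]))
E
```

```text
before [(np.int32(75), [341.27, 269.96])]
scene [(np.int32(72), [341.0, 269.94])] pred [340.1 269.3] [338.3 267.4]
before [(np.int32(1), [362.0, 243.0]), (np.int32(1), [365.0, 247.0]), (np.int32(40), [371.75, 257.95]), (np.int32(1), [358.0, 261.0]), (np.int32(1), [357.0, 265.0])]
top [(np.int32(13), [359.38, 256.62]), (np.int32(21), [372.62, 261.95]), (np.int32(2), [364.5, 259.5]), (np.int32(1), [375.0, 261.0]), (np.int32(5), [380.4, 266.0]), (np.int32(5), [383.4, 268.0])] pred [371.7 257.6] [368.8 256.4]
```

View pics/k1.png

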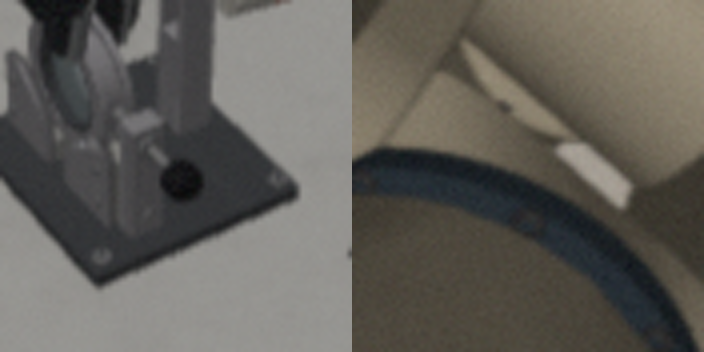

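The scene crop shows the knob at about (341,270), unmoved, so the key has not dropped yet. The scene camera can watch the knob, since a drop shows as a shift of about −2.6 px.

In the tool's units: 0.0019 m / 0.75 = 0.0025, 0.0009 m / 0.75 = 0.0012, -0.07 rad / 4 = -0.0175.

Call:
move_arm:
  motion:
    - [0,-0.0088,0,0.0012,0,0,0.01]
    - [0,-0.0175,0,0.0025,0,0.0001,0.01]
    - [0,-0.0175,0,0.0025,0,0.0001,0.01]

```text
clock: 6.42
eef_pos: [506.9, -183.1, 90.2]
tcp_rot: [-3.141, -0.14, 1.185]
contact_force: [-2.0, -3.4, 5.6]
opening: 0.199
grasp_force: 26.9
```

```bash
python3 -c "
from h import *
arc([]);knob()"
```

```text
tilt -8.02 pos x,up,z -4.2 26.17 -0.77 r 26.5 F [-3.95  5.55 -0.6 ] M [-0.042 -0.049 -0.779] op 0.199 26.91990315914154
scene [(np.int32(74), [341.11, 269.97])] pred [340.1 269.3] [338.3 267.4]
```

In the tool's units: 0.0019 m / 0.75 = 0.0025, 0.0009 m / 0.75 = 0.0012, -0.07 rad / 4 = -0.0175.

Call:
move_arm:
  motion:
    - [0,-0.0088,0,0.0012,0,0,0.01]
    - [0,-0.0175,0,0.0025,0,0.0001,0.01]
    - [0,-0.0175,0,0.0025,0,0.0001,0.01]

```text
clock: 6.85
eef_pos: [507.6, -181.3, 90.4]
tcp_rot: [-3.141, -0.07, 1.185]
contact_force: [-1.8, -4.2, 6.0]
opening: 0.204
grasp_force: 27.0
```

```bash
python3 -c "
from h import *
arc([]);knob()"
```

```text
tilt -4.01 pos x,up,z -2.3 26.38 -0.77 r 26.48 F [-4.58  6.02 -0.09] M [-0.074 -0.067 -0.887] op 0.204 26.987642347812653
scene [(np.int32(73), [341.25, 270.03])] pred [340.1 269.3] [338.3 267.4]
```

In the tool's units: 0.0019 m / 0.75 = 0.0025, 0.0009 m / 0.75 = 0.0012, -0.07 rad / 4 = -0.0175.

Call:
move_arm:
  motion:
    - [0,-0.0088,0,0.0012,0,0,0.01]
    - [0,-0.0175,0,0.0025,0,0.0001,0.01]
    - [0,-0.0175,0,0.0025,0,0.0001,0.01]

```text
clock: 7.28
eef_pos: [508.3, -179.6, 90.5]
tcp_rot: [-3.141, 0.0, 1.185]
contact_force: [-2.0, -3.8, 7.4]
opening: 0.197
grasp_force: 27.0
```

```bash
python3 -c "
from h import *
arc([]);knob()"
```

```text
tilt 0.0 pos x,up,z -0.4 26.46 -0.76 r 26.46 F [-4.31  7.4  -0.4 ] M [-0.071 -0.025 -0.838] op 0.197 27.027785181999207
scene [(np.int32(72), [341.22, 270.03])] pred [340.1 269.3] [338.3 267.4]
```

In the tool's units: 0.0019 m / 0.75 = 0.0025, 0.0009 m / 0.75 = 0.0012, -0.07 rad / 4 = -0.0175.

Call:
move_arm:
  motion:
    - [0,-0.0088,0,0.0012,0,-0.0003,0.01]
    - [0,-0.0175,0,0.0025,0,-0.0003,0.01]
    - [0,-0.0175,0,0.0025,0,-0.0003,0.01]

```text
clock: 7.7
eef_pos: [508.8, -177.7, 90.5]
tcp_rot: [-3.14, 0.07, 1.185]
contact_force: [-1.9, -4.0, 6.0]
opening: 0.201
grasp_force: 26.8
```

```bash
python3 -c "
from h import *
arc([]);knob()"
```

```text
tilt 4.02 pos x,up,z 1.49 26.47 -0.99 r 26.51 F [-4.39  5.99 -0.29] M [-0.089 -0.056 -0.888] op 0.201 26.840801239013672
scene [(np.int32(72), [341.19, 270.03])] pred [340.1 269.3] [338.3 267.4]
```

In the tool's units: 0.0019 m / 0.75 = 0.0025, 0.0009 m / 0.75 = 0.0012, -0.07 rad / 4 = -0.0175.

Call:
move_arm:
  motion:
    - [0,-0.0088,0,0.0012,0,0,0.01]
    - [0,-0.0175,0,0.0025,0,0.0001,0.01]
    - [0,-0.0175,0,0.0025,0,0.0001,0.01]

```text
clock: 8.12
eef_pos: [509.5, -176.0, 90.3]
tcp_rot: [-3.14, 0.14, 1.185]
contact_force: [0.2, -3.3, 6.5]
opening: 0.2
grasp_force: 26.9
```

```bash
python3 -c "
from h import *
arc([]);knob()"
```

```text
tilt 8.04 pos x,up,z 3.36 26.29 -1.03 r 26.51 F [-2.99  6.54  1.46] M [-0.118  0.016 -0.945] op 0.2 26.88483953475952
scene [(np.int32(72), [341.31, 270.08])] pred [340.1 269.3] [338.3 267.4]
```

In the tool's units: 0.0019 m / 0.75 = 0.0025, 0.0009 m / 0.75 = 0.0012, -0.07 rad / 4 = -0.0175.

Call:
move_arm:
  motion:
    - [0,-0.0088,0,0.0012,0,0,0.01]
    - [0,-0.0175,0,0.0025,0,0.0001,0.01]
    - [0,-0.0175,0,0.0025,0,0.0001,0.01]

```text
clock: 8.55
eef_pos: [510.2, -174.3, 90.0]
tcp_rot: [-3.14, 0.21, 1.185]
contact_force: [-1.2, -3.6, 7.9]
opening: 0.2
grasp_force: 26.9
```

```bash
python3 -c "
from h import *
arc([]);knob()"
```

```text
tilt 12.06 pos x,up,z 5.2 25.98 -1.03 r 26.5 F [-3.74  7.88  0.24] M [-0.109  0.002 -0.817] op 0.2 26.928732097148895
scene [(np.int32(72), [341.18, 270.04])] pred [340.1 269.3] [338.3 267.4]
```

In the tool's units: 0.0019 m / 0.75 = 0.0025, 0.0009 m / 0.75 = 0.0012, -0.07 rad / 4 = -0.0175.

Call:
move_arm:
  motion:
    - [0,-0.0088,0,0.0012,0,0,0.01]
    - [0,-0.0175,0,0.0025,0,0.0001,0.01]
    - [0,-0.0175,0,0.0025,0,0.0001,0.01]

```text
clock: 8.98
eef_pos: [510.9, -172.6, 89.5]
tcp_rot: [-3.14, 0.281, 1.186]
contact_force: [-0.8, -2.7, 8.2]
opening: 0.204
grasp_force: 27.0
```

```bash
python3 -c "
from h import *
arc([]);knob()"
```

```text
tilt 16.08 pos x,up,z 7.04 25.52 -1.07 r 26.47 F [-2.83  8.16  0.28] M [-0.102  0.015 -0.954] op 0.204 26.9721257686615
scene [(np.int32(74), [341.14, 269.93])] pred [340.1 269.3] [338.3 267.4]
```

In the tool's units: 0.0019 m / 0.75 = 0.0025, 0.0009 m / 0.75 = 0.0012, -0.07 rad / 4 = -0.0175.

Call:
move_arm:
  motion:
    - [0,-0.0088,0,0.0012,0,-0.0003,0.01]
    - [0,-0.0175,0,0.0025,0,-0.0003,0.01]
    - [0,-0.0175,0,0.0025,0,-0.0003,0.01]

```text
clock: 9.4
eef_pos: [511.3, -170.8, 89.0]
tcp_rot: [-3.139, 0.351, 1.186]
contact_force: [-1.3, -2.4, 6.9]
opening: 0.195
grasp_force: 26.8
```

```bash
python3 -c "
from h import *
arc([]);knob()"
```

```text
tilt 20.1 pos x,up,z 8.85 24.99 -1.29 r 26.51 F [-2.72  6.86 -0.29] M [-0.097  0.038 -0.864] op 0.195 26.784852147102356
scene [(np.int32(72), [341.19, 270.12])] pred [340.1 269.3] [338.3 267.4]
```

In the tool's units: 0.0019 m / 0.75 = 0.0025, 0.0009 m / 0.75 = 0.0012, -0.07 rad / 4 = -0.0175.

Call:
move_arm:
  motion:
    - [0,-0.0088,0,0.0012,0,0,0.01]
    - [0,-0.0175,0,0.0025,0,0.0001,0.01]
    - [0,-0.0175,0,0.0025,0,0.0001,0.01]

```text
clock: 9.82
eef_pos: [512.0, -169.2, 88.3]
tcp_rot: [-3.139, 0.421, 1.186]
contact_force: [-0.2, -2.1, 6.8]
opening: 0.197
grasp_force: 26.8
```

```bash
python3 -c "
from h import *
arc([]);knob()"
```

```text
tilt 24.12 pos x,up,z 10.61 24.31 -1.3 r 26.52 F [-2.05  6.79  0.64] M [-0.063  0.042 -0.871] op 0.197 26.840190589427948
scene [(np.int32(74), [341.31, 269.97])] pred [340.1 269.3] [338.3 267.4]
```

In the tool's units: 0.0019 m / 0.75 = 0.0025, 0.0009 m / 0.75 = 0.0012, -0.07 rad / 4 = -0.0175.

Call:
move_arm:
  motion:
    - [0,-0.0088,0,0.0012,0,0,0.01]
    - [0,-0.0175,0,0.0025,0,0.0001,0.01]
    - [0,-0.0175,0,0.0025,0,0.0001,0.01]

```text
clock: 10.25
eef_pos: [512.6, -167.6, 87.5]
tcp_rot: [-3.139, 0.491, 1.186]
contact_force: [0.3, -2.1, 8.4]
opening: 0.196
grasp_force: 26.9
```

```bash
python3 -c "
from h import *
arc([]);knob()"
```

```text
tilt 28.14 pos x,up,z 12.28 23.5 -1.3 r 26.51 F [-1.82  8.36  1.12] M [-0.08  -0.027 -0.848] op 0.196 26.868498623371124
scene [(np.int32(74), [341.0, 269.8])] pred [340.1 269.3] [338.3 267.4]
```

In the tool's units: 0.0019 m / 0.75 = 0.0025, 0.0009 m / 0.75 = 0.0012, -0.07 rad / 4 = -0.0175.

Call:
move_arm:
  motion:
    - [0,-0.0088,0,0.0012,0,0,0.01]
    - [0,-0.0175,0,0.0025,0,0.0001,0.01]
    - [0,-0.0175,0,0.0025,0,0.0001,0.01]

```text
clock: 10.68
eef_pos: [513.2, -166.1, 86.6]
tcp_rot: [-3.138, 0.561, 1.186]
contact_force: [-0.7, -2.3, 8.2]
opening: 0.201
grasp_force: 26.9
```

```bash
python3 -c "
from h import *
arc([]);knob()"
```

```text
tilt 32.16 pos x,up,z 13.95 22.59 -1.3 r 26.54 F [-2.35  8.22  0.25] M [-0.037  0.006 -0.856] op 0.201 26.89408242702484
scene [(np.int32(74), [340.72, 269.45])] pred [340.1 269.3] [338.3 267.4]
```

The knob is starting to creep inward, so I'll take smaller steps.

In the tool's units: 0.0009 m / 0.75 = 0.0012, 0.0005 m / 0.75 = 0.0007, -0.035 rad / 4 = -0.0088.

Call:
move_arm:
  motion:
    - [0,-0.0043,0,0.0007,0,0,0.01]
    - [0,-0.0088,0,0.0012,0,0,0.01]
    - [0,-0.0088,0,0.0012,0,0,0.01]

```text
clock: 11.1
eef_pos: [513.5, -165.5, 86.2]
tcp_rot: [-3.139, 0.596, 1.186]
contact_force: [0.4, -1.4, 8.3]
opening: 0.202
grasp_force: 26.9
```

```bash
python3 -c "
from h import *
arc([]);knob()"
```

```text
tilt 34.14 pos x,up,z 14.56 22.19 -1.31 r 26.54 F [-1.14  8.26  0.91] M [-0.099  0.021 -0.812] op 0.202 26.873620748519897
scene [(np.int32(74), [340.61, 269.41])] pred [340.1 269.3] [338.3 267.4]
```

In the tool's units: 0.0009 m / 0.75 = 0.0012, 0.0005 m / 0.75 = 0.0007, -0.035 rad / 4 = -0.0088.

Call:
move_arm:
  motion:
    - [0,-0.0043,0,0.0007,0,0,0.01]
    - [0,-0.0088,0,0.0012,0,0,0.01]
    - [0,-0.0088,0,0.0012,0,0,0.01]

```text
clock: 11.52
eef_pos: [513.7, -164.8, 85.7]
tcp_rot: [-3.138, 0.631, 1.186]
contact_force: [0.6, -1.6, 8.0]
opening: 0.203
grasp_force: 26.9
```

```bash
python3 -c "
from h import *
arc([]);knob()"
```

```text
tilt 36.15 pos x,up,z 15.33 21.68 -1.34 r 26.55 F [-1.2   7.95  1.19] M [-0.047  0.057 -0.715] op 0.203 26.85964196920395
scene [(np.int32(73), [340.01, 268.85])] pred [340.1 269.3] [338.3 267.4]
```

In the tool's units: 0.0009 m / 0.75 = 0.0012, 0.0005 m / 0.75 = 0.0007, -0.035 rad / 4 = -0.0088.

Call:
move_arm:
  motion:
    - [0,-0.0043,0,0.0007,0,0,0.01]
    - [0,-0.0088,0,0.0012,0,0,0.01]
    - [0,-0.0088,0,0.0012,0,0,0.01]

```text
clock: 11.95
eef_pos: [514.0, -164.1, 85.2]
tcp_rot: [-3.138, 0.666, 1.186]
contact_force: [-0.1, -0.7, 7.5]
opening: 0.2
grasp_force: 26.8
```

```bash
python3 -c "
from h import *
arc([]);knob()"
```

```text
tilt 38.16 pos x,up,z 16.07 21.16 -1.35 r 26.57 F [-0.7   7.47  0.22] M [-0.049  0.05  -0.722] op 0.2 26.83269292116165
scene [(np.int32(73), [339.4, 268.01])] pred [340.1 269.3] [338.3 267.4]
```

In the tool's units: 0.0007 m / 0.75 = 0.0009, 0.0004 m / 0.75 = 0.0005, -0.026 rad / 4 = -0.0065.

Call:
move_arm:
  motion:
    - [0,-0.0033,0,0.0005,0,0,0.01]
    - [0,-0.0065,0,0.0009,0,0,0.01]
    - [0,-0.0065,0,0.0009,0,0,0.01]

```text
clock: 12.38
eef_pos: [514.2, -163.6, 84.8]
tcp_rot: [-3.138, 0.692, 1.186]
contact_force: [0.1, 0.1, 7.5]
opening: 0.204
grasp_force: 26.8
```

```bash
python3 -c "
from h import *
arc([]);knob()"
```

```text
tilt 39.64 pos x,up,z 16.58 20.77 -1.36 r 26.58 F [0.11 7.49 0.04] M [-0.009  0.039 -0.729] op 0.204 26.83477073907852
scene [(np.int32(76), [339.36, 267.99])] pred [340.1 269.3] [338.3 267.4]
```

The key is fully in: the knob has moved about 6 mm and stays there through another 1.5°, with no resistance. I'll release and back off.

In the tool's units: -0.18 m / 0.75 = -0.24, -0.15 m / 0.75 = -0.2, 0.3 rad / 4 = 0.075.

Call:
move_arm:
  motion:
    - [0,0,0,0,0,0,0.03]
    - [0,0,0,0,0,0,0.045]
    - [0,0,0,0,0,0,0.045]
    - [0,0,0,0,0,-0.0267,0.045]
    - [0,0,0,0,0,-0.08,0.045]
    - [0,0,0,0,0,-0.1467,0.045]
    - [0,0.0375,0,0,0,-0.2,0.045]
    - [0,0.075,0,0,0,-0.24,0.045]

```text
clock: 13.42
eef_pos: [559.4, -54.6, 225.7]
tcp_rot: [3.141, 0.384, 1.187]
contact_force: [0.5, -0.1, -0.4]
opening: 0.529
grasp_force: 0.0
```

```bash
python3 - <<'E'
from h import *
arc([]);knob()
d=np.load("pics/top0.npy")
for u,v in((335,142),(335,120),(335,100),(350,142),(350,110),(370,140),(370,110)):
    o,r=ray("top",u,v);p=o+r*d[v,u];q=p-O;print(u,v,p.round(0),"x",round(q@EX),"z",round(q@EZ))
# down pose, tool x=-EZ, above and in front of ball
z=-UP;x=-EZ;R=Ro.from_matrix(np.c_[x,np.cross(z,x),z])
B=O+1.5*EX+131*EZ;B[2]=169
P=B.copy();P[2]=270;P+= -60*EZ
print(B,P,delta(P,R),sensors.sense()["qpos"])
E
```

```text
tilt 21.98 pos x,up,z 134.6 161.7 -0.46 r 210.39 F [ 0.05 -0.39  0.5 ] M [-0.031  0.002  0.162] op 0.529 0.0
scene [(np.int32(72), [339.44, 268.08])] pred [340.1 269.3] [338.3 267.4]
335 142 [ 742. -188.   10.] x 80 z 219
335 120 [ 747. -185.  106.] x 84 z 223
335 100 [ 737. -183.  206.] x 82 z 212
350 142 [ 736. -220.   24.] x 48 z 225
350 110 [ 746. -213.  151.] x 58 z 232
370 140 [ 744. -264.   18.] x 10 z 249
370 110 [ 744. -250.  155.] x 23 z 244
[ 631.13958704 -227.39558552  169.        ] [ 575.54786919 -204.82212974  270.        ] [-0.2884  0.299  -1.5512 -0.139   0.0696  0.0123] [ 0.09981831  0.35380496  1.69124553 -0.34677824  1.28873322  0.61578069]
```

In the tool's units: -0.115 m / 0.75 = -0.1533, -0.1 m / 0.75 = -0.1333, -1.24 rad / 4 = -0.31.

Call:
move_arm:
  motion:
    - [-0.0073,0.0075,-0.0388,-0.0133,0.0067,-0.0133,0.045]
    - [-0.0145,0.015,-0.0775,-0.0333,0.016,-0.0267,0.045]
    - [-0.0218,0.0225,-0.1163,-0.0533,0.0267,-0.0267,0.045]
    - [-0.0288,0.03,-0.155,-0.0733,0.0373,-0.0267,0.045]
    - [-0.036,0.0375,-0.1938,-0.0933,0.0467,-0.0267,0.045]
    - [-0.0433,0.045,-0.2325,-0.1133,0.056,-0.0133,0.045]
    - [-0.0505,0.0525,-0.2713,-0.1333,0.0667,-0.0067,0.045]
    - [-0.0578,0.06,-0.31,-0.1533,0.076,0,0.045]

```text
clock: 14.48
eef_pos: [570.7, -177.2, 267.8]
tcp_rot: [-3.078, 0.063, 2.451]
contact_force: [0.6, -0.3, 0.7]
opening: 0.532
grasp_force: 0.0
```

```bash
cat >> h.py <<'E'
RD=Ro.from_matrix(np.c_[-EZ,np.cross(-UP,-EZ),-UP])
E
python3 - <<'E'
from h import *
print(delta([575.5,-204.8,270],RD))
E
```

```text
[-7.230e-02  5.330e-02 -3.066e-01 -2.140e-02 -1.820e-02  3.000e-04]
```

In the tool's units: -0.021 m / 0.75 = -0.028, -0.018 m / 0.75 = -0.024, -0.307 rad / 4 = -0.0768.

Call:
move_arm:
  motion:
    - [-0.009,0.0068,-0.0383,-0.0147,-0.012,0,0.045]
    - [-0.018,0.0133,-0.0768,-0.028,-0.024,0,0.045]
    - [-0.018,0.0133,-0.0768,-0.028,-0.024,0,0.045]
    - [-0.018,0.0133,-0.0768,-0.028,-0.024,0,0.045]

```text
clock: 14.98
eef_pos: [575.0, -203.8, 269.5]
tcp_rot: [-3.14, 0.001, 2.747]
contact_force: [0.1, -0.2, -0.3]
opening: 0.531
grasp_force: 0.0
```

```bash
python3 - <<'E'
from h import *
from rig import grab_frame
import cv2,pickle
s=sensors.sense();print(s["eef_pos"],s["tcp_rot"])
c=camera_params("wrist");p,d=grab_frame("wrist");cv2.imwrite("pics/w3.png",cv2.convertScaleAbs(p[:,:,::-1],alpha=1.5));np.save("pics/w3.npy",d);pickle.dump(c,open("w3.pkl","wb"))
B=O+1.5*EX+131*EZ;B[2]=169;print(proj("wrist",B,c))
E
```

```text
[ 574.96804598 -203.80504085  269.45367017] [-3.13954007e+00  6.35336404e-04  2.74744118e+00]
[320.24102189 318.52458648]
```

View pics/w3.png

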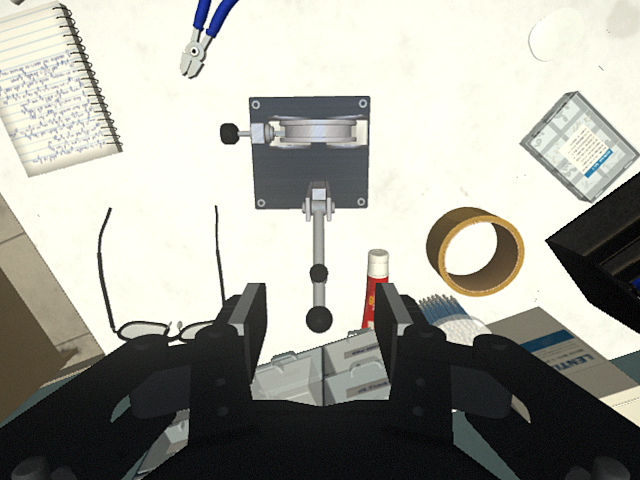

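The ball is at (319,319), against a prediction of (320,318.5), and midway between the fingers (256 and 385). I'll triangulate its height from both wrist views.

```bash
python3 - <<'E'
from h import *
import pickle
A=[];b=[]
for f,u,v in(("w1",531,226),("w3",319,319)):
    o,r=ray("wrist",u,v,pickle.load(open(f+".pkl","rb")));r/=np.linalg.norm(r);M=np.eye(3)-np.outer(r,r);A.append(M);b.append(M@o)
B=np.linalg.lstsq(np.vstack(A),np.hstack(b),rcond=None)[0];q=B-O;print(B.round(1),"x",q@EX,"z",q@EZ)
h=q@EZ-60;print("r",np.hypot(h,B[2]-112),"phi",np.arctan2(B[2]-112,-h))
T=O+1*EX+131.5*EZ;T[2]=150;U=T.copy();U[2]=210
print(delta(U,RD),delta(T,RD))
E
```

```text
[ 631.7 -228.6  167.7] x 0.5673244369896793 z 132.00391842344212
r 91.03090191753948 phi 2.4832106984692035
[-0.002   0.0006 -0.0075 -0.0615 -0.0008  0.0594] [-0.002   0.0006 -0.0075 -0.0614 -0.0007  0.1194]
```

In the tool's units: 0.12 m / 0.75 = 0.16, 0.085 m / 0.75 = 0.1133, -0.002 rad / 4 = -0.0005.

Call:
move_arm:
  motion:
    - [0,0,-0.0018,-0.04,-0.0013,0.0267,0.045]
    - [-0.0005,0,-0.0018,-0.0733,-0.0013,0.04,0.045]
    - [-0.0005,0,-0.0018,-0.0827,-0.0013,0.0667,0.045]
    - [-0.0005,0,-0.0018,-0.0827,-0.0013,0.1133,0.045]
    - [-0.0005,0,-0.0018,-0.0827,-0.0013,0.16,0.045]
    - [-0.0005,0,-0.0018,-0.0827,-0.0013,0.16,0.045]

```text
clock: 15.78
eef_pos: [629.3, -227.7, 145.9]
tcp_rot: [-3.141, -0.006, 2.757]
contact_force: [-0.5, 0.1, 1.0]
opening: 0.529
grasp_force: 0.0
```

Call:
move_arm:
  motion:
    - [0,0,0,0,0,0,0.03]
    - [0,0,0,0,0,0,0.022]
    - [0,0,0,0,0,0,0.012]
    - [0,0,0,0,0,0,0.012]
    - [0,0,0,0,0,0,0.012]
  grip_force: 20

```text
clock: 16.4
eef_pos: [633.4, -229.5, 150.3]
tcp_rot: [3.141, 0.004, 2.757]
contact_force: [5.4, 1.2, 5.2]
opening: 0.219
grasp_force: 19.6
```

```bash
cat >> h.py <<'E'
def hold(phis,rt=92.,off=0.):
    s=sensors.sense();p=np.array(s["eef_pos"]);q=p-O;h=q@EZ-60-off;v=p[2]+19-112
    print("x",round(q@EX,2),"z",round(q@EZ,2),"r",np.hypot(h,v).round(2),"phi",np.arctan2(v,-h).round(4),"F",(np.array(s["contact_force"])@np.c_[EX,UP,EZ]).round(2),"op",s["opening"]*85,s["grasp_force"])
    for f in phis:
        P=O+(q@EX)*EX+(60+off-rt*np.cos(f))*EZ;P[2]=112-19+rt*np.sin(f);print(f,delta(P,RD).tolist())
E
python3 -c "
from h import *
hold([2.45,2.35,2.2,2.05,1.9,1.75,1.6,1.45])"
```

```text
x 0.39 z 133.89 r 93.53 phi 2.4816 F [3.15 5.21 4.59] op 18.608977033834044 19.59986060857773
2.45 [0.0008, 0.0039, 0.0012, 0.003, 0.0, -0.0013]
2.35 [0.0008, 0.0039, 0.0012, 0.0092, 0.0, -0.0081]
2.2 [0.0008, 0.0039, 0.0012, 0.0197, 0.0, -0.0171]
2.05 [0.0008, 0.0039, 0.0012, 0.0314, 0.0001, -0.0244]
1.9 [0.0008, 0.0039, 0.0012, 0.044, 0.0001, -0.0299]
1.75 [0.0008, 0.0039, 0.0012, 0.0574, 0.0001, -0.0334]
1.6 [0.0008, 0.0039, 0.0012, 0.0711, 0.0001, -0.0349]
1.45 [0.0008, 0.0039, 0.0012, 0.0848, 0.0001, -0.0343]
```

In the tool's units: 0.085 m / 0.75 = 0.1133, 0.044 m / 0.75 = 0.0587.

Call:
move_arm:
  motion:
    - [0,0,0,0.004,0,-0.002,0.012]
    - [0,0,0,0.012,0,-0.0107,0.012]
    - [0,0,0,0.0267,0,-0.0227,0.012]
    - [0,0,0,0.042,0,-0.0327,0.012]
    - [0,0,0,0.0587,0,-0.04,0.012]
    - [0,0,0,0.0767,0,-0.0447,0.012]
    - [0,0,0,0.0947,0,-0.0467,0.012]
    - [0,0,0,0.1133,0,-0.046,0.012]

```text
clock: 17.4
eef_pos: [552.0, -196.8, 183.5]
tcp_rot: [3.141, 0.0, 2.757]
contact_force: [3.9, 3.5, 0.4]
opening: 0.215
grasp_force: 20.0
```

```bash
python3 -c "
from h import *
hold([1.45,1.3,1.15,1.0,0.85,0.7,0.55,0.4,.3])"
```

```text
x 0.08 z 46.18 r 91.51 phi 1.4192 F [4.68 0.39 2.33] op 18.237163484980062 19.951273798942566
1.45 [0.0005, 0.0, 0.0012, -0.0027, -0.0, -0.0009]
1.3 [0.0005, 0.0, 0.0012, 0.0108, 0.0, 0.0018]
1.15 [0.0005, 0.0, 0.0012, 0.0238, 0.0, 0.0065]
1.0 [0.0005, 0.0, 0.0012, 0.0359, 0.0, 0.013]
0.85 [0.0005, 0.0, 0.0012, 0.0469, 0.0, 0.0213]
0.7 [0.0005, 0.0, 0.0012, 0.0565, 0.0001, 0.0312]
0.55 [0.0005, 0.0, 0.0012, 0.0646, 0.0001, 0.0424]
0.4 [0.0005, 0.0, 0.0012, 0.0709, 0.0001, 0.0546]
0.3 [0.0005, 0.0, 0.0012, 0.0741, 0.0001, 0.0633]
```

In the tool's units: 0.074 m / 0.75 = 0.0987, 0.0565 m / 0.75 = 0.0753.

Call:
move_arm:
  motion:
    - [0,0,0,0.0147,0,0.0027,0.012]
    - [0,0,0,0.032,0,0.0087,0.012]
    - [0,0,0,0.048,0,0.0173,0.012]
    - [0,0,0,0.0627,0,0.0287,0.012]
    - [0,0,0,0.0753,0,0.0413,0.012]
    - [0,0,0,0.086,0,0.0567,0.012]
    - [0,0,0,0.0947,0,0.0727,0.012]
    - [0,0,0,0.0987,0,0.0847,0.012]

```text
clock: 18.4
eef_pos: [482.1, -168.7, 118.9]
tcp_rot: [3.141, -0.003, 2.757]
contact_force: [-0.0, 5.7, 2.6]
opening: 0.21
grasp_force: 21.2
```

```bash
python3 -c "
from h import *
hold([.25,0.2,0.15,.1,.05,0.0]);knob()"
```

```text
x -0.18 z -29.16 r 92.85 phi 0.2828 F [ 5.25  2.58 -2.15] op 17.888865020207447 21.17285281419754
0.25 [0.0002, -0.0032, 0.0013, -0.0, -0.0, 0.0031]
0.2 [0.0002, -0.0032, 0.0013, 0.001, 0.0, 0.0076]
0.15 [0.0002, -0.0032, 0.0013, 0.0018, 0.0, 0.0122]
0.1 [0.0002, -0.0032, 0.0013, 0.0023, 0.0, 0.0167]
0.05 [0.0002, -0.0032, 0.0013, 0.0027, -0.0, 0.0213]
0.0 [0.0002, -0.0032, 0.0013, 0.0028, -0.0, 0.0259]
scene [(np.int32(75), [339.32, 267.95])] pred [340.1 269.3] [338.3 267.4]
```

In the tool's units: 0.021 m / 0.75 = 0.028, 0.0018 m / 0.75 = 0.0024.

Call:
move_arm:
  motion:
    - [0,0,0,0.0007,0,0.0053,0.012]
    - [0,0,0,0.0013,0,0.0107,0.012]
    - [0,0,0,0.0024,0,0.016,0.012]
    - [0,0,0,0.0029,0,0.0213,0.012]
    - [0,0,0,0.0033,0,0.0253,0.012]
    - [0,0,0,0.0035,0,0.028,0.012]
    - [0,0,0,0.0035,0,0.028,0.012]

```text
clock: 19.32
eef_pos: [479.4, -167.6, 97.9]
tcp_rot: [3.142, -0.005, 2.757]
contact_force: [-0.7, 6.4, 0.7]
opening: 0.215
grasp_force: 21.2
```

```bash
python3 -c "
from h import *
hold([0.0,-.05]);knob()"
```

```text
x -0.22 z -32.12 r 92.25 phi 0.0531 F [ 5.65  0.73 -3.09] op 18.262891516200202 21.246870160102844
0.0 [0.0001, -0.0045, 0.0012, -0.0001, -0.0, 0.0049]
-0.05 [0.0001, -0.0045, 0.0012, -0.0003, -0.0, 0.0095]
scene [(np.int32(76), [339.36, 267.99])] pred [340.1 269.3] [338.3 267.4]
```

In the tool's units: 0.004 m / 0.75 = 0.0053, 0.003 m / 0.75 = 0.004.

Call:
move_arm:
  motion:
    - [0,0,0,0,0,0.002,0.012]
    - [0,0,0,0,0,0.004,0.012]
    - [0,0,0,0,0,0.0053,0.012]
    - [0,0,0,0,0,0.0053,0.012]

```text
clock: 19.88
eef_pos: [479.3, -167.6, 94.0]
tcp_rot: [3.141, -0.005, 2.757]
contact_force: [-0.8, 7.5, -0.0]
opening: 0.217
grasp_force: 21.3
```

```bash
python3 -c "
from h import *
hold([0.0])"
```

```text
x -0.19 z -32.15 r 92.15 phi 0.0103 F [ 6.71 -0.05 -3.54] op 18.46619413943565 21.25273436307907
0.0 [0.0001, -0.0045, 0.0012, -0.0002, -0.0, 0.001]
```

In the tool's units: 0.002 m / 0.75 = 0.0027, 0.001 m / 0.75 = 0.0013.

Call:
move_arm:
  motion:
    - [0,0,0,0,0,0.0013,0.012]
    - [0,0,0,0,0,0.0027,0.012]
    - [0,0,0,0,0,0.0027,0.012]

```text
clock: 20.25
eef_pos: [479.4, -167.6, 92.0]
tcp_rot: [3.141, -0.004, 2.757]
contact_force: [-0.7, 7.0, 0.4]
opening: 0.213
grasp_force: 21.3
```

```bash
python3 -c "
from h import *
hold([0.0])"
```

```text
x -0.2 z -32.13 r 92.13 phi -0.0111 F [ 6.27  0.44 -3.29] op 18.10277656600436 21.25368744134903
0.0 [0.0001, -0.0045, 0.0012, -0.0001, -0.0, -0.001]
```

In the tool's units: 0.0015 m / 0.75 = 0.002, 0.001 m / 0.75 = 0.0013.

Call:
move_arm:
  motion:
    - [0,0,0,0,0,0.0013,0.012]
    - [0,0,0,0,0,0.002,0.012]
    - [0,0,0,0,0,0.002,0.012]

```text
clock: 20.62
eef_pos: [479.4, -167.6, 90.5]
tcp_rot: [3.141, -0.004, 2.757]
contact_force: [-0.5, 5.6, -0.4]
opening: 0.215
grasp_force: 21.3
```

```bash
python3 - <<'E'
from h import *
from rig import grab_frame
import cv2
hold([0.0]);knob()
p,d=grab_frame("scene");cv2.imwrite("pics/s5.png",cv2.resize(p[170:290,270:390,::-1],None,fx=5,fy=5,interpolation=cv2.INTER_CUBIC))
E
```

```text
x -0.22 z -32.07 r 92.11 phi -0.027 F [ 5.   -0.39 -2.54] op 18.282169059407188 21.25215858221054
0.0 [0.0001, -0.0044, 0.0011, -0.0001, 0.0, -0.0025]
scene [(np.int32(72), [339.39, 267.89])] pred [340.1 269.3] [338.3 267.4]
```

View pics/s5.png

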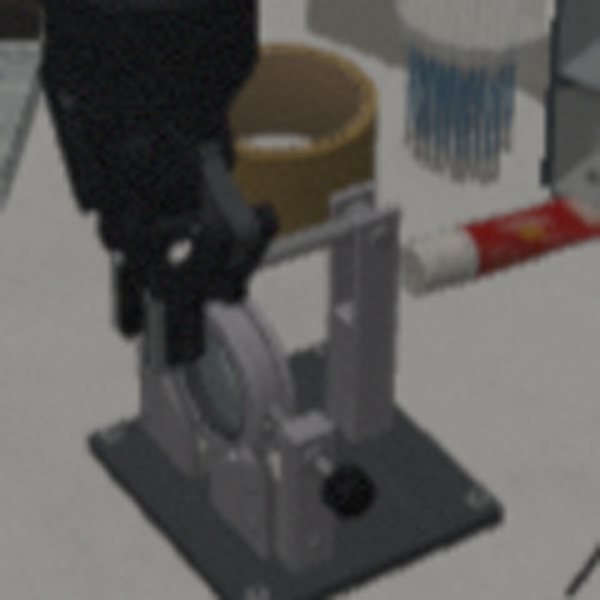

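Call:
move_arm:
  motion:
    - [0,0,0,0,0,0.0013,0.012]
    - [0,0,0,0,0,0.0027,0.012]
    - [0,0,0,0,0,0.0027,0.012]

```text
clock: 21.1
eef_pos: [479.5, -167.7, 88.5]
tcp_rot: [3.142, -0.004, 2.757]
contact_force: [-0.5, 6.1, -0.9]
opening: 0.218
grasp_force: 21.3
```

```bash
python3 -c "
from h import *
hold([0.0]);print(sensors.sense()['wrist_torque'])"
```

```text
x -0.22 z -31.98 r 92.09 phi -0.0489 F [ 5.44 -0.95 -2.7 ] op 18.569855998087704 21.25193953514099
0.0 [0.0001, -0.0042, 0.0012, 0.0, 0.0, -0.0045]
[0.89778965 0.05079231 0.0016886 ]
```

```bash
python3 - <<'E'
from h import *
from rig import grab_frame
import cv2
c=camera_params("wrist");p,d=grab_frame("wrist");cv2.imwrite("pics/w6.png",cv2.convertScaleAbs(cv2.resize(p[150:420,180:460,::-1],None,fx=2,fy=2),alpha=1.6))
P=O-32*EZ;P[2]=112;print(proj("wrist",P,c),"ball, crop px",2*(proj("wrist",P,c)-[180,150]))
E
```

```text
[321.50085897 330.20600236] ball, crop px [283.00171794 360.41200473]
```

View pics/w6.png

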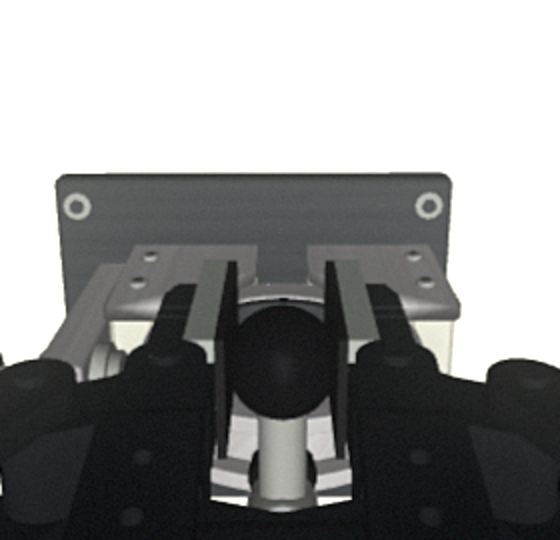

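The ball sits between the pads at crop (282,362); a fully laid-down ball would be at (283,360). I'll work out its height.

```bash
python3 - <<'E'
from h import *
from rig import grab_frame
from scipy.optimize import minimize_scalar
c=camera_params("wrist");p,d=grab_frame("wrist")
T=c["world_from_camera"];print("cam",T[:3,3].round(1),T[:3,2].round(2))
for f in(-.05,-.03,0,.03,.06,.1):
    P=O+(60-92*np.cos(f))*EZ;P[2]=112+92*np.sin(f);print(f,P[2].round(1),proj("wrist",P,c).round(1))
w=d[310:352,300:342];print(d[326:336:3,312:330:4].round(1))
# sphere fit from depth
v,u=np.mgrid[312:350,304:340];dd=d[312:350,304:340];X=np.linalg.inv(c["camera_matrix"])@np.array([u.ravel(),v.ravel(),np.ones(u.size)])*dd.ravel()
W=(T[:3,:3]@X).T+T[:3,3]
from scipy.optimize import least_squares
ok=(dd.ravel()>0)
P0=O-32*EZ;P0[2]=112
r=least_squares(lambda q:np.linalg.norm(W[ok]-q,axis=1)-10,P0,loss="soft_l1");q=r.x;print(q.round(1),"z",(q-O)@EZ,"res",np.median(abs(r.fun)))
E
```

```text
cam [ 417.4 -143.1  230.5] [ 0.24 -0.1  -0.97]
-0.05 107.4 [321.4 324.2]
-0.03 109.2 [321.5 326.5]
0 112.0 [321.5 330.2]
0.03 114.8 [321.5 334.3]
0.06 117.5 [321.6 338.7]
0.1 121.2 [321.6 345.3]
[[122.4 121.8 121.4 121.5 122.5]
 [121.6 120.4 122.5 121.8 121.4]
 [121.8 121.6 120.9 120.3 121.3]
 [122.1 121.7 121.2 121.  120.8]]
[ 479.2 -167.5  112.8] z -32.310513485029524 res 0.36321021279132637
```

```bash
cat >> h.py <<'E'
def ballfit():
    from rig import grab_frame
    from scipy.optimize import least_squares
    s=sensors.sense();c=camera_params("wrist");p,d=grab_frame("wrist");T=c["world_from_camera"]
    v,u=np.mgrid[312:350,304:340];dd=d[312:350,304:340];X=np.linalg.inv(c["camera_matrix"])@np.array([u.ravel(),v.ravel(),np.ones(u.size)])*dd.ravel()
    W=((T[:3,:3]@X).T+T[:3,3])[dd.ravel()>0];P0=O-32*EZ;P0[2]=112
    q=least_squares(lambda q:np.linalg.norm(W-q,axis=1)-10,P0,loss="soft_l1").x
    print("ball h",q[2].round(2),"x,z",((q-O)@EX).round(2),((q-O)@EZ).round(2),"tcp",round(s["eef_pos"][2],2),"F",(np.array(s["contact_force"])@np.c_[EX,UP,EZ]).round(2),"op",round(s["opening"],3))
E
python3 -c "
from h import *
ballfit();ballfit()"
```

```text
ball h 112.83 x,z -0.14 -32.33 tcp 88.54 F [ 6.06  0.19 -2.5 ] op 0.217
ball h 112.83 x,z -0.26 -32.34 tcp 88.54 F [ 5.7  -0.14 -3.17] op 0.211
```

In the tool's units: 0.0015 m / 0.75 = 0.002, 0.001 m / 0.75 = 0.0013.

Call:
move_arm:
  motion:
    - [0,0,0,0,0,0.0013,0.012]
    - [0,0,0,0,0,0.002,0.012]
    - [0,0,0,0,0,0.002,0.012]

```text
clock: 21.68
eef_pos: [479.6, -167.7, 87.1]
tcp_rot: [3.142, -0.004, 2.757]
contact_force: [-0.9, 6.6, 0.3]
opening: 0.213
grasp_force: 21.3
```

```bash
python3 -c "
from h import *
ballfit();ballfit()"
```

```text
ball h 111.35 x,z -0.15 -32.35 tcp 87.06 F [ 5.74  0.32 -3.34] op 0.213
ball h 111.38 x,z -0.18 -32.36 tcp 87.05 F [ 4.83  0.17 -2.5 ] op 0.22
```

The ball follows the gripper exactly and the pad has not touched yet. I'll continue down.

In the tool's units: 0.001 m / 0.75 = 0.0013, 0.0005 m / 0.75 = 0.0007.

Call:
move_arm:
  motion:
    - [0,0,0,0,0,0.0007,0.012]
    - [0,0,0,0,0,0.0013,0.012]
    - [0,0,0,0,0,0.0013,0.012]

```text
clock: 22.15
eef_pos: [479.6, -167.7, 86.2]
tcp_rot: [3.142, -0.004, 2.757]
contact_force: [-0.7, 6.3, 2.4]
opening: 0.213
grasp_force: 21.4
```

```bash
python3 -c "
from h import *
ballfit();ballfit()"
```

```text
ball h 110.61 x,z -0.22 -32.34 tcp 86.23 F [ 5.52  2.44 -3.03] op 0.213
ball h 110.62 x,z -0.15 -32.33 tcp 86.24 F [ 5.6   2.15 -2.59] op 0.214
```

In the tool's units: 0.0008 m / 0.75 = 0.0011, 0.0004 m / 0.75 = 0.0005.

Call:
move_arm:
  motion:
    - [0,0,0,0,0,0.0005,0.012]
    - [0,0,0,0,0,0.0011,0.012]
    - [0,0,0,0,0,0.0011,0.012]

```text
clock: 22.62
eef_pos: [479.8, -167.8, 85.7]
tcp_rot: [3.142, -0.004, 2.757]
contact_force: [-0.9, 6.4, 6.6]
opening: 0.217
grasp_force: 21.5
```

```bash
python3 -c "
from h import *
ballfit();ballfit();knob()"
```

```text
ball h 110.24 x,z -0.12 -32.36 tcp 85.75 F [ 5.61  6.59 -3.28] op 0.217
ball h 110.19 x,z -0.16 -32.38 tcp 85.74 F [ 4.36  5.85 -4.6 ] op 0.217
scene [(np.int32(73), [339.32, 268.01])] pred [340.1 269.3] [338.3 267.4]
```

The pad is on the cell, with about 6 N upward at the tool. Releasing and lifting away.

In the tool's units: -0.16 m / 0.75 = -0.2133, -0.12 m / 0.75 = -0.16.

Call:
move_arm:
  motion:
    - [0,0,0,0,0,0,0.02]
    - [0,0,0,0,0,0,0.03]
    - [0,0,0,0,0,0,0.045]
    - [0,0,0,0,0,0,0.045]
    - [0,0,0,0,0,-0.04,0.045]
    - [0,0,0,0.0267,0,-0.0933,0.045]
    - [0,0,0,0.0667,0,-0.16,0.045]
    - [0,0,0,0.1067,0,-0.2133,0.045]

```text
clock: 23.78
eef_pos: [407.4, -138.6, 248.0]
tcp_rot: [3.142, 0.002, 2.757]
contact_force: [0.8, 0.2, 0.2]
opening: 0.526
grasp_force: 0.0
```

```bash
python3 - <<'E'
from h import *
from rig import grab_frame
import cv2
knob()
p,d=grab_frame("wrist");q,_=grab_frame("scene")
a=cv2.resize(p[100:400,160:480,::-1],(480,450));b=cv2.resize(q[185:285,300:375,::-1],(320,427))
c=np.zeros((450,800,3),np.uint8);c[:,:480]=a;c[:427,480:]=b;cv2.imwrite("pics/fin.png",cv2.convertScaleAbs(c,alpha=1.6))
s=sensors.sense();print(s["eef_pos"],s["contact_force"])
E
```

```text
scene [(np.int32(73), [339.36, 268.07])] pred [340.1 269.3] [338.3 267.4]
[ 408.27092562 -138.86295902  248.26846048] [ 0.78601731 -0.35932702 -0.24568499]
```

View pics/fin.png

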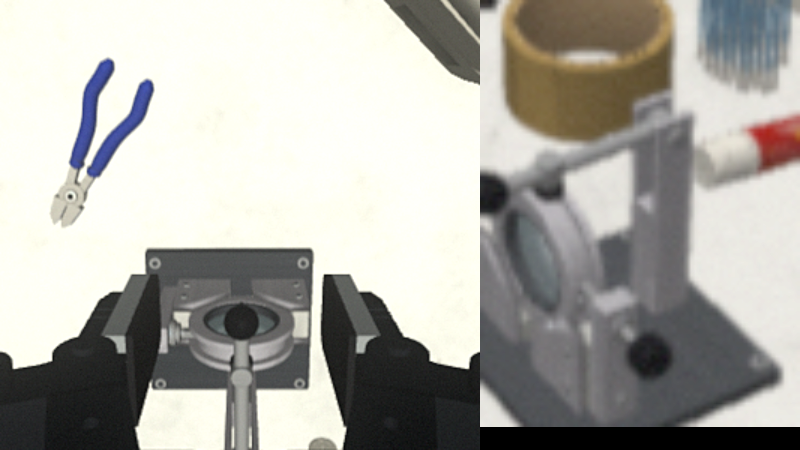

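The arm is laid down with its black pad on the cell's rim (crop (548,180)), and the key knob is still in at scene (339.4,268). The robot is clear of everything, so I'm handing in.

```bash
python3 -c "
from rig import order
print(order.sign_off())"
```

```text
the job is handed in; nothing more can be done
None
```

I rolled the cell about 80° in the V until the key dropped into its notch, then laid the hold-down pad on top of the cell and handed the job in with the gripper clear, at about 24 s of the 67 s allowed.

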